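Set the ratchet jack level and lay the roller in

ROBOT

A 7-joint arm with a two-finger parallel gripper is mounted at the origin on a cart in front of the work surface, level with it; the furniture and walls round the work are solid. World frame = base frame: x ahead of the robot, y to its left, z up, the work surface at z = 0. Lengths are in m, angles in rad, forces in N, time in s.
With the tool pointing down it reaches from about 0.425 to 0.875 m from the base axis. Payload 4.7 kg.
Tool frame: the origin (TCP) lies midway between the tips of the shut fingers; the grasp point (between the pads) lies 19 mm behind it (ctrl.grip_point_offset is the distance from the TCP to the grasp point, in m); z points along the fingers, y is the line along which they close (so a half turn about z gives the same grasp; the last joint's range is limited). The gripper opens to 87 mm and grips with 3 to 60 N. Pads are 19 mm wide; open, the fingers measure 117 mm over their backs; the gripper's body (75 mm by 190 mm) begins 51 mm behind the grasp point.
Start: joints at [0.014, 0.321, -0.07, 1.45, 0.023, 1.371, -0.057], TCP at [0.65, -0, 0.223] pointing down, gripper open.
Joint ranges: [-2.86, 2.86], [-0.3, 2.09], [-1.38, 1.24], [0.06, 2.45], [-1.56, 4.7], [0.09, 2.05], [-2.69, 2.69]. Speed limits (rad/s): [2.57, 2.57, 3.14, 3.14, 3.14, 3.14, 3.14].

INTERFACE

Orientations are given as a rotation vector (axis times angle).
In Python, from bench import ctrl gives the robot as it stands.
- The arm moves only by the tool move_arm, never from a script. Its argument "increments" is text: rows parted by semicolons, each of 7 numbers parted by spaces: the shift along the world's x, y, z in mm, then the turn, a rotation vector about the world's x, y, z in degrees, then the closure in counts, from 0 (fully open) to 255 (shut). A call has exactly 8 rows; each row shifts and turns the commanded pose from where the row before left it; what a row does not reach is not made up. A row lasts 1/12 s, in which the tool goes at most 41.7 mm and 7.16 degrees, less where a joint would pass 70% of its speed; a pose out of reach is approached as far as the arm can. A call with a gripper value outside its range is refused whole. The fingers move at their own pace and stop on an object; "grip_force" is the grip in N (left out, the last holds). Time passes only in rows, so rows that do not move let the fingers close, or fill a call up. It gives the time, the measured TCP pose, the force, the opening and the grip force at its end, in the units of the state.
- ctrl.get_state(): the state, without advancing time (a new reading comes with each control period).
- ctrl.get_image(name): name is "scene" or "side" or "wrist"; returns a dict with "frame" (384x512x3 uint8, red, green, blue), "depth" (384x512 float32, m along the optical axis (not along the pixel's ray), 0 where there is no reading), "fx", "fy", "cx", "cy" (pixels), "k1" (the pictures are not rectified: a ray, as slopes to the right and down, at radius r is drawn at 1 + k1 r^2 times it, then the intrinsics apply), "position" and "orientation" of the camera in the world. Camera axes: x right, y down, z forward; pixel columns grow to the right and rows downward; lengths in m; the calibration is good to about 2 mm. A picture is of the moment at which its call begins.
- ctrl.close_job(): hands the job in; it is judged then, once.
Trained networks look in a picture, given as the dict that the camera call returned (one of the last four; its "shot" number tells which), for a name from the list of things; names that differ only in an ending like _2 or _b are one class to them, and where a whole thing is asked for, a point or a joint stands for the part that bears it (a point fixed in the world has none). Each returns a list of dicts, best first, with "score" (0 to 1); they miss things now and then, are a little off and sometimes report something else, mostly with a low value. They report only what shows in the picture. A call takes as long as a camera call.
- ctrl.find_in(target, picture): "centre" ([x, y, z] in m, in world coordinates, good to about 4 mm: the middle of the surface that is visible of it).
- ctrl.silhouettes(target, picture): "region" (384x512 bool, what is visible of it).
The state is a dict: "time": time; "joint_positions": joint angles; "qd": joint speeds; "joint_torque": joint torques, N m; "position": TCP position; "tool_rot": TCP orientation; "ft_force": force on the tool from outside, world axes, zero at the start; "torque": the same for the moment, N m; "grip_width": opening from 0.0 (shut) to 1.0 (fully open); "grip_force": force on a finger pad.
Only numpy, scipy, OpenCV 4.12 (cv2) and the standard library are available. Lean on these libraries where they do the work, as an engineer would, in place of code of your own. Each camera call takes 0.05 s, during which the arm holds its last target. There are 200 camera calls.

TASK

Set up the orange conveyor roller for its check: lift the jack's V-head click by click until it stands level with the fixed V-rest beside it, and let go so that it sits on its pawl at that notch. Then take the roller out of its wooden chock and lay it, without dropping it, with its steel ends in the two V's so that it lies level. Leave the marker, the caliper and the carton where they are.

Things in the scene. Friction and masses are not known exactly. Their poses are not given: they have to be found in the camera images.
- roller_stand: Grey plate 104 x 244 x 12 mm, fixed to the table, with two blue supports: the ratchet jack at y = +70 mm, the fixed V-rest at y = -70 mm. Origin: centre of the underside, z up; y runs along the roller when it lies in the V's. Turned by up to 0.3 rad. The jack's housing is 92 mm high, x -50 to +42 mm; its pawl sits in front (-x). A tall 40 mm post stands behind the table at world x 0.61, y 0.10.
- jack_column (a joint): Height of the jack's toothed column above its lowest position, m (0 to 0.0605, straight up). Notches every 8 mm: 0 to 0.056; at the sixth click from the bottom, 0.048, its V is level with the fixed rest. Starts settled on one of 0 to 0.024. The pawl snaps in 2 to 3 mm above each notch; let go, the column sinks onto that notch, within 0.5 mm, and no lower. Lifting takes 8 to 15 N.
- jack_head (a point): Apex (bottom line) of the V in the jack's steel head, on the column's axis. The head is a block 42 mm (stand's x) by 18 mm (stand's y) by 32 mm high, its 90 degree notch open at the top, along the stand's y; its top is 18 mm above this point, its underside 14 mm below (2 mm above the housing at joint value 0). Grip it from above on the 42 or the 18 mm width.
- rest_v (a point): Apex of the V in the fixed rest, 156 mm above the table; same head and size as the jack's, but it cannot move.
- stand_middle (a point): Point midway between the two V's where the centre of the roller comes when it lies level in both: 167 mm above the table. Axes as the stand's.
- pawl (a joint): Angle of the jack's pawl, rad: 0 engaged in the teeth, up to 0.42 swung out; a spring holds it in and it swings out to about 0.17 as each tooth passes, then snaps back.
- pawl_tail (a point): Top of the red thumb plate (26 x 22 mm) at the end of the pawl's lever, 98 mm in front of the column's axis (towards the robot), about 71 mm above the table. Pressing it down 14 mm frees the column, which then sinks to the bottom: only needed if the column was raised too far.
- roller_center (a point): Centre of the loose orange roller, 0.3 to 0.6 kg: barrel 38 mm in diameter, 104 mm long, steel ends 16 mm in diameter sticking out 48 mm each side, 200 mm overall. The point is on the roller's axis, half-way along; y is the axis, both ends are alike. It starts level in the chock, centre 49 mm above the table.
- chock: Fixed light-wood chock in which the roller starts: base 90 x 176 x 14 mm, two V boards 18 mm thick, 62 mm high at y = -70 and +70 mm that carry the steel ends; the barrel hangs free between them. Origin: centre of the underside; y along the roller. It may be left or right of the stand.
- caliper: Digital caliper 65 x 228 x 19 mm lying at the left of the work; leave it alone. Origin: centre of its underside.
- marker_blue: Blue felt marker 20 x 130 x 18 mm lying between the stand and the chock; leave it alone. Origin: centre of its underside.
- box_pads: Small carton 45 x 85 x 60 mm, left of the caliper; leave it alone. Origin: centre of its underside.

How it is judged:
By the outcome, as a careful person would: the job done as asked, in the order asked, and still so for the second after the job is handed in, with the robot touching nothing.
It also fails if it takes over 61 s, if anything falls off the work surface, if the arm or the gripper's body presses on something with over 40 N, if the wrist force passes 120 N, or if a joint passes its speed limit or range.

## Working session

There is one attempt and no reset: what is moved stays moved. The work goes in short steps, Python scripts to look and compute and a tool call to move; the robot and the scene stay as the last step left them, time stands still between calls to the robot, and variables do not carry over. Pictures are saved under pics/ and viewed, at most 10 in all, crops included, and the job is handed in when it is done.

Besides the shell and the picture viewer there is one more tool, called after "Request:" as name(argument=value, ...) on one line, values as JSON. move_arm: Moves the arm, as the interface text tells. Its arguments: {"type":"object","properties":{"increments":{"type":"string"},"grip_force":{"type":"number"}},"required":["increments"]}

```bash
mkdir -p pics; ls; cat > h.py <<'E'
import numpy as np, cv2
from scipy.spatial.transform import Rotation as R
from bench import ctrl
def Rm(o):
    o=np.array(o,float)
    if o.shape==(3,3): return o
    return R.from_rotvec(o).as_matrix() if o.size==3 else R.from_quat(o).as_matrix()
def cloud(p):
    d=p["depth"]; v,u=np.mgrid[:d.shape[0],:d.shape[1]]
    K=np.array([[p["fx"],0,p["cx"]],[0,p["fy"],p["cy"]],[0,0,1.]])
    n=cv2.undistortPoints(np.stack([u,v],-1).reshape(-1,1,2).astype(float),K,np.array([p["k1"],0,0,0.])).reshape(*d.shape,2)
    c=np.dstack([n[...,0]*d,n[...,1]*d,d])
    w=c@Rm(p["orientation"]).T+np.array(p["position"]); w[d<=0]=np.nan
    return w
def save(p,n): cv2.imwrite(f"pics/{n}.png",p["frame"][...,::-1])
E
python3 - <<'E'
from h import *
np.set_printoptions(precision=4,suppress=True)
print(ctrl.get_state())
for c in ["scene","side"]:
    p=ctrl.get_image(c); save(p,c+"0"); print(c,p["position"],p["orientation"],p["k1"]); W=cloud(p)
    for t in ["roller_stand","jack_head","jack_column","rest_v","pawl_tail","roller_center","chock","marker_blue","caliper","box_pads"]:
        f=ctrl.find_in(t,p)[:2]; s=ctrl.silhouettes(t,p)[:1]
        o=""
        if s:
            q=W[s[0]["region"]]; q=q[~np.isnan(q[:,0])]
            if len(q): o=(len(q),np.percentile(q,[2,50,98],axis=0).round(3).tolist(),round(s[0]["score"],2))
        print(t,[(np.round(a["centre"],3).tolist(),round(a["score"],2)) for a in f],o)
a=cv2.imread("pics/scene0.png");b=cv2.imread("pics/side0.png")
E
```

```text
pics
{'time': 0.0, 'joint_positions': array([ 0.0141,  0.3218, -0.0701,  1.4517,  0.0226,  1.3708, -0.0569]), 'qd': array([-0.0001, -0.0009, -0.0015,  0.0018,  0.0003, -0.002 , -0.0005]), 'joint_torque': array([ -0.0003, -49.1285,  -0.4039, -31.2526,  -0.0641,   0.0438,
         0.0002]), 'position': array([ 0.6494, -0.0001,  0.2215]), 'tool_rot': array([-2.2205, -2.2206,  0.0022]), 'ft_force': array([-0.0688,  0.0659,  0.0782]), 'torque': array([ 0.0077,  0.0564, -0.0401]), 'grip_force': 0.0, 'grip_width': 0.9994487789824906}
scene [-0.6028 -0.5601  0.681 ] [-1.7811  1.1064 -0.7042] 0.06393940198733863
roller_stand [([0.427, -0.41, 0.022], 0.94)] (3573, [[0.388, -0.508, 0.001], [0.429, -0.406, 0.019], [0.501, -0.281, 0.164]], 0.89)
jack_head [([0.455, -0.322, 0.124], 0.72)] (253, [[0.438, -0.334, 0.078], [0.452, -0.325, 0.118], [0.48, -0.312, 0.139]], 0.61)
jack_column [([0.456, -0.326, 0.119], 0.83)] (228, [[0.438, -0.334, 0.08], [0.452, -0.326, 0.117], [0.479, -0.312, 0.138]], 0.75)
rest_v [([0.431, -0.409, 0.017], 0.84)] (3586, [[0.388, -0.508, -0.0], [0.43, -0.405, 0.018], [0.53
[... 1454 characters left out ...]
.32, 0.068], [0.445, -0.29, 0.076]], 0.55)
roller_center [([0.447, 0.002, 0.056], 0.66)] (237, [[0.427, -0.25, 0.001], [0.438, -0.193, 0.013], [0.454, -0.128, 0.018]], 0.71)
chock [([0.439, -0.035, 0.012], 0.8)] (781, [[0.406, -0.063, 0.0], [0.438, -0.034, 0.013], [0.49, 0.104, 0.056]], 0.57)
marker_blue [([0.437, -0.194, 0.015], 0.65)] (225, [[0.427, -0.252, 0.004], [0.438, -0.194, 0.013], [0.452, -0.132, 0.019]], 0.71)
caliper [([0.441, 0.189, 0.013], 0.79)] (275, [[0.42, 0.131, -0.005], [0.441, 0.197, 0.008], [0.466, 0.357, 0.018]], 0.53)
box_pads [([0.543, 0.33, 0.046], 0.91), ([0.46, -0.332, 0.12], 0.61)] (409, [[0.516, 0.301, 0.003], [0.544, 0.329, 0.036], [0.588, 0.378, 0.059]], 0.85)
```

View pics/scene0.png

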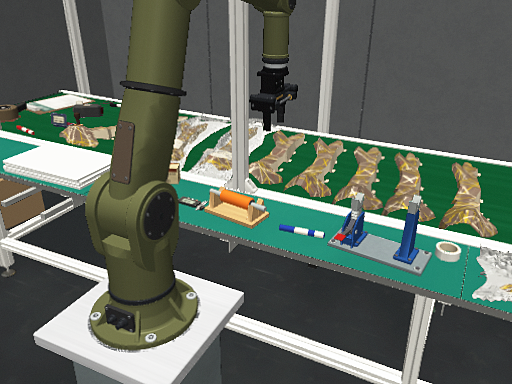

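View pics/side0.png

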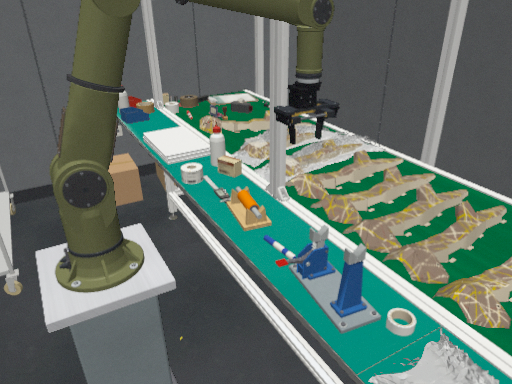

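The scene view shows the jack head at about (360,205), the rest at (413,205), the roller in its chock at (237,203) and the marker at (300,231). The side view shows the jack at (318,240), the rest at (353,258) and the roller at (247,202).

```bash
python3 - <<'E'
from h import *
np.set_printoptions(precision=4,suppress=True)
for c in ["scene","side"]:
    p=ctrl.get_image(c); W=cloud(p); F=p["frame"].astype(int)
    x,y,z=np.moveaxis(W,-1,0)
    m=(z>.1)&(z<.19)&(x>.35)&(x<.56)&(y<-.25)&(y>-.6)
    q=W[m]; print(c,len(q))
    a=q[q[:,1]>-.39]; b=q[q[:,1]<-.39]
    for n,s in (("jack",a),("rest",b)):
        h=s[s[:,2]>(s[:,2].max()-.03)]
        print(n,len(s),"pct",np.percentile(s,[1,5,50,95,99],axis=0).ravel(), "minrect",cv2.minAreaRect(h[:,:2].astype(np.float32)*1000))
    m=(abs(z-.012)<.004)&(x>.33)&(x<.56)&(y<-.22)&(y>-.6)&(F.max(-1)-F.min(-1)<40)
    print("plate",m.sum(),cv2.minAreaRect(W[m][:,:2].astype(np.float32)*1000))
    r,g,bb=np.moveaxis(F,-1,0)
    m=(r>180)&(g>70)&(g<170)&(bb<70)&(y>-.15)&(y<.2)&(z>.02)&(z<.09)
    q=W[m]; print("orange",len(q),np.percentile(q,[2,50,98],axis=0).ravel()); 
    v=np.linalg.svd(q-q.mean(0))[2][0]; t=q[q[:,2]>.06]; print("axis",v,np.degrees(np.arctan2(-v[0],v[1])),"top",t.mean(0))
E
```

```text
scene 557
jack 186 pct [ 0.4374 -0.3337  0.1003  0.4383 -0.3332  0.1053  0.4506 -0.326   0.1267
  0.4794 -0.3139  0.1379  0.4829 -0.3118  0.1399] minrect ((459.1322326660156, -323.20745849609375), (19.438373565673828, 49.715389251708984), 83.8462905883789)
rest 371 pct [ 0.422  -0.4742  0.1008  0.4234 -0.4729  0.1043  0.4285 -0.4636  0.1384
  0.4607 -0.452   0.1705  0.4635 -0.45    0.1724] minrect ((443.25390625, -461.8663330078125), (18.249650955200195, 43.72840881347656), 83.5892333984375)
plate 1440 ((445.17840576171875, -404.802001953125), (142.3855743408203, 365.1332702636719), 7.733794212341309)
orange 330 [ 0.4324 -0.1035  0.0302  0.4457  0.0254  0.0586  0.7388  0.0806  0.0662]
axis [-0.9956  0.0735  0.0574] 85.77883783954914 top [0.4521 0.0246 0.0634]
side 911
jack 266 pct [ 0.4406 -0.3376  0.1006  0.441  -0.3367  0.1051  0.4626 -0.3324  0.1244
  0.4796 -0.3181  0.14    0.4824 -0.3162  0.1412] minrect ((461.2961730957031, -325.693603515625), (44.90359878540039, 24.638004302978516), 1.646673560142517)
rest 645 pct [ 0.4247 -0.4777  0.1009  0.4256 -0.4764  0.1035  0.4403 -0.4718  0.1398
  0.4628 -0.4566  0.1704  0.4659 -0.4535  0.1731] minrect ((446.3730163574219, -464.8029479980469), (22.356470108032227, 44.69498825073242), 83.68386840820312)
plate 1830 ((447.9680480957031, -406.32122802734375), (140.6242218017578, 368.7502746582031), 6.899521827697754)
orange 205 [ 0.436  -0.1146  0.0325  0.4528  0.0188  0.0625  0.7348  0.0782  0.0668]
axis [-0.9151  0.3925  0.0925] 66.78746341255108 top [0.455  0.021  0.0641]
```

Request:
move_arm(increments="-10 -15 5 0 0 -1 0;-20 -30 5 0 0 -1 0;-20 -35 5 0 0 -1 0;-20 -35 5 0 0 -1 0;-20 -35 0 0 0 -1 0;-20 -35 0 0 0 -1 0;-20 -35 0 0 0 0 0;-20 -35 0 0 0 0 0")

```text
time: 2.87
position: [0.4981, -0.2572, 0.2432]
tool_rot: [2.335, 2.1, 0.001]
ft_force: [0.7, -0.3, 0.6]
grip_width: 0.998
grip_force: 0.0
```

Request:
move_arm(increments="-20 -30 0 0 0 0 0;-15 -20 0 0 0 0 0;-5 -15 0 0 0 0 0;0 -5 0 0 0 0 0;0 0 0 0 0 0 0;0 0 0 0 0 0 0;0 0 0 0 0 0 0;0 0 0 0 0 0 0")

```text
time: 3.53
position: [0.461, -0.3234, 0.2425]
tool_rot: [-2.331, -2.105, -0.001]
ft_force: [0.5, 0.9, -0.6]
grip_width: 0.997
grip_force: 0.0
```

```bash
python3 - <<'E'
from h import *
np.set_printoptions(precision=4,suppress=True)
s=ctrl.get_state(); print(s["position"],Rm(s["tool_rot"]))
p=ctrl.get_image("wrist"); save(p,"w1"); print(p["position"],p["orientation"]); W=cloud(p)
x,y,z=np.moveaxis(W,-1,0)
for n,c in (("jack",(.46,-.325)),("rest",(.445,-.464))):
    m=(abs(x-c[0])<.045)&(abs(y-c[1])<.04)&(z>.1)&(z<.19); q=W[m]
    if len(q)<20: print(n,len(q)); continue
    zt=np.percentile(q[:,2],98); h=q[q[:,2]>zt-.025]; print(n,len(q),zt,h.max(0),h.min(0),cv2.minAreaRect(h[:,:2].astype(np.float32)*1000))
m=(x<.5)&(x>.4)&(y>-.1)&(y<.12)&(z>.04)&(z<.1);print(m.sum())
for c in ["scene","side"]:
    p=ctrl.get_image(c); W=cloud(p); F=p["frame"].astype(int); x,y,z=np.moveaxis(W,-1,0); r,g,b=np.moveaxis(F,-1,0)
    m=(r>150)&(r-b>100)&(r-g>40)&(y>-.1)&(y<.12)&(z>.02)&(z<.09)&(x<.5); q=W[m]
    v=np.linalg.svd(q-q.mean(0),full_matrices=False)[2][0]; t=q[q[:,2]>.062]
    print(c,len(q),v,np.percentile(q,[1,50,99],axis=0).ravel(),"top",t.mean(0),len(t))
E
```

```text
[ 0.461  -0.3234  0.2425] [[ 0.1017  0.9948  0.0002]
 [ 0.9948 -0.1017  0.0005]
 [ 0.0005  0.0001 -1.    ]]
[ 0.4676 -0.2554  0.4057] [ 2.886  -0.1476 -0.0199]
jack 1504 0.1431672203002304 [ 0.4834 -0.3121  0.145 ] [ 0.4402 -0.3346  0.1182] ((461.84674072265625, -323.23858642578125), (18.75985336303711, 41.81246566772461), 83.93110656738281)
rest 119 0.10594010528971823 [ 0.466  -0.4492  0.1062] [ 0.4265 -0.4557  0.1001] ((446.4167175292969, -452.03668212890625), (2.849449872970581, 39.72019958496094), 83.58065795898438)
0
scene 429 [-0.158  -0.9874 -0.0047] [ 0.4173 -0.0433  0.0251  0.4446  0.0263  0.0562  0.4913  0.1093  0.0663] top [0.4536 0.025  0.0642] 106
side 220 [-0.1522 -0.9882  0.0137] [ 0.4345 -0.0261  0.0448  0.4497  0.0228  0.062   0.4847  0.0916  0.0678] top [0.4566 0.0217 0.0645] 111
```

Request:
move_arm(increments="0 0 -15 0 0 0 0;0 0 -25 0 0 0 0;0 0 -25 0 0 0 0;0 0 -25 0 0 0 0;0 0 -20 0 0 0 0;0 0 -12 0 0 0 0;0 0 -7 0 0 0 0;0 0 -3 0 0 0 0", grip_force=45)

```text
time: 4.35
position: [0.4599, -0.3247, 0.1098]
tool_rot: [-2.333, -2.102, 0.001]
ft_force: [-0.7, -0.1, -0.4]
grip_width: 1.0
grip_force: 0.0
```

Request:
move_arm(increments="0 0 0 0 0 0 60;0 0 0 0 0 0 110;0 0 0 0 0 0 160;0 0 0 0 0 0 200;0 0 0 0 0 0 200;0 0 0 0 0 0 200;0 0 0 0 0 0 200;0 0 0 0 0 0 200")

```text
time: 5.02
position: [0.4621, -0.3252, 0.111]
tool_rot: [2.332, 2.1, 0.004]
ft_force: [8.9, -2.5, -4.6]
grip_width: 0.481
grip_force: 26.8
```

Request:
move_arm(increments="0 0 0 0 0 0 210;0 0 0 0 0 0 210;0 0 4 0 0 0 210;0 0 5 0 0 0 210;0 0 5 0 0 0 210;0 0 5 0 0 0 210;0 0 5 0 0 0 210;0 0 4 0 0 0 210")

```text
time: 5.68
position: [0.462, -0.3253, 0.1379]
tool_rot: [2.332, 2.1, 0.003]
ft_force: [6.5, -2.6, -6.3]
grip_width: 0.478
grip_force: 45.0
```

Request:
move_arm(increments="0 0 3 0 0 0 210;0 0 3 0 0 0 210;0 0 0 0 0 0 210;0 0 0 0 0 0 210;0 0 0 0 0 0 210;0 0 0 0 0 0 210;0 0 0 0 0 0 210;0 0 0 0 0 0 210")

```text
time: 6.35
position: [0.4621, -0.3253, 0.1448]
tool_rot: [2.332, 2.1, 0.003]
ft_force: [5.3, -1.8, -2.3]
grip_width: 0.479
grip_force: 45.0
```

```bash
cat > jk.py <<'E'
from h import *
np.set_printoptions(precision=4,suppress=True)
for c in ["scene","side"]:
    p=ctrl.get_image(c); W=cloud(p); x,y,z=np.moveaxis(W,-1,0)
    save(p,c+"_jk%d"%p["shot"])
    for n,cc in (("jack",(.461,-.325)),("rest",(.4455,-.463))):
        m=(abs(x-cc[0])<.03)&(abs(y-cc[1])<.02)&(z>.09)&(z<.195)
        q=W[m][:,2]; print(c,n,len(q),np.percentile(q,[90,97,99,100]) if len(q) else 0)
print(ctrl.get_state()["position"],ctrl.get_state()["ft_force"])
E
python3 jk.py
```

```text
scene jack 332 [0.1661 0.1745 0.1811 0.1829]
scene rest 416 [0.1674 0.171  0.1726 0.1734]
side jack 662 [0.1823 0.1924 0.1943 0.1949]
side rest 722 [0.167  0.172  0.1737 0.1747]
[ 0.4621 -0.3253  0.1448] [ 6.0502 -1.9297 -2.563 ]
```

Request:
move_arm(increments="0 0 1 0 0 0 210;0 0 1 0 0 0 210;0 0 1 0 0 0 210;0 0 0 0 0 0 210;0 0 0 0 0 0 210;0 0 0 0 0 0 210;0 0 0 0 0 0 210;0 0 0 0 0 0 210")

```text
time: 7.12
position: [0.4621, -0.3253, 0.1471]
tool_rot: [2.332, 2.1, 0.003]
ft_force: [7.6, -1.7, -5.9]
grip_width: 0.476
grip_force: 45.0
```

Request:
move_arm(increments="0 0 1 0 0 0 210;0 0 0 0 0 0 210;0 0 -1 0 0 0 210;0 0 -1 0 0 0 210;0 0 -1 0 0 0 210;0 0 -1 0 0 0 150;0 0 0 0 0 0 80;0 0 0 0 0 0 0")

```text
time: 7.78
position: [0.4599, -0.3249, 0.1445]
tool_rot: [-2.334, -2.102, 0.0]
ft_force: [-0.2, 0.0, -0.3]
grip_width: 0.563
grip_force: 0.0
```

Request:
move_arm(increments="0 0 0 0 0 0 0;0 0 0 0 0 0 0;0 0 10 0 0 0 0;0 0 20 0 0 0 0;0 0 25 0 0 0 0;0 0 25 0 0 0 0;0 0 25 0 0 0 0;0 0 25 0 0 0 0")

```text
time: 8.45
position: [0.4597, -0.325, 0.2768]
tool_rot: [2.334, 2.101, 0.0]
ft_force: [0.1, 0.0, -0.7]
grip_width: 0.992
grip_force: 0.0
```

```bash
python3 jk.py; python3 - <<'E'
from h import *
p=ctrl.get_image("wrist"); W=cloud(p); x,y,z=np.moveaxis(W,-1,0)
for n,c in (("jack",(.461,-.325)),("rest",(.4455,-.464))):
    m=(abs(x-c[0])<.035)&(abs(y-c[1])<.03)&(z>.13)&(z<.19); q=W[m]
    if len(q)<20: print(n,len(q)); continue
    print(n,len(q),np.percentile(q[:,2],[1,90,98]),cv2.minAreaRect(q[:,:2].astype(np.float32)*1000))
E
```

```text
scene jack 345 [0.1668 0.1706 0.1722 0.1736]
scene rest 418 [0.167  0.1704 0.1721 0.1741]
side jack 480 [0.1665 0.1712 0.1727 0.1735]
side rest 718 [0.1674 0.1716 0.1733 0.1744]
[ 0.4618 -0.3265  0.2805] [-0.4    -0.2035  0.2148]
jack 1448 [0.13474846 0.17409143 0.17523304] ((461.88262939453125, -322.67657470703125), (19.88494873046875, 41.818363189697266), 84.22869110107422)
rest 387 [0.1302742  0.1446024  0.14629762] ((446.64141845703125, -453.7915954589844), (6.706828594207764, 39.99059295654297), 83.20475769042969)
```

Request:
move_arm(increments="0 15 0 0 0 0 0;0 35 0 0 0 0 0;0 40 0 0 0 0 0;0 40 0 0 0 0 0;0 40 0 0 0 0 0;0 40 -10 0 0 -1 0;0 40 -10 0 0 -1 0;0 40 -10 0 0 -1 0")

```text
time: 9.27
position: [0.459, -0.0332, 0.2436]
tool_rot: [-2.39, -2.039, 0.001]
ft_force: [1.2, 0.2, -1.4]
grip_width: 1.001
grip_force: 0.0
```

Request:
move_arm(increments="0 20 -10 0 0 0 0;0 10 -5 0 0 0 0;0 5 0 0 0 0 0;0 0 0 0 0 0 0;0 0 0 0 0 0 0;0 0 0 0 0 0 0;0 0 0 0 0 0 0;0 0 0 0 0 0 0")

```text
time: 9.93
position: [0.4603, -0.0012, 0.2299]
tool_rot: [2.391, 2.037, 0.001]
ft_force: [0.6, 0.8, 0.3]
grip_width: 1.0
grip_force: 0.0
```

```bash
cat > rl.py <<'E'
from h import *
np.set_printoptions(precision=4,suppress=True)
s=ctrl.get_state(); print(s["position"],Rm(s["tool_rot"])[:,1],Rm(s["tool_rot"])[:,2])
p=ctrl.get_image("wrist"); save(p,"w%d"%p["shot"]); W=cloud(p); F=p["frame"].astype(int); x,y,z=np.moveaxis(W,-1,0); r,g,b=np.moveaxis(F,-1,0)
m=(r>120)&(r-b>90)&(r-g>45)&(x<.55)&(x>.35)
q=W[m]; q=q[abs(q[:,1]-np.nanmedian(q[:,1]))<.1]; zt=np.percentile(q[:,2],99); q=q[q[:,2]>zt-.012]
r_=cv2.minAreaRect(q[:,:2].astype(np.float32)*1000); print(len(q),"ztop",zt,r_)
E
python3 rl.py
```

```text
[ 0.4603 -0.0012  0.2299] [ 0.9873 -0.1586  0.0006] [ 0.0006 -0.0001 -1.    ]
3773 ztop 0.06980944715561052 ((462.0288391113281, 22.48735809326172), (145.02175903320312, 95.59750366210938), 67.63438415527344)
```

View pics/w13.png

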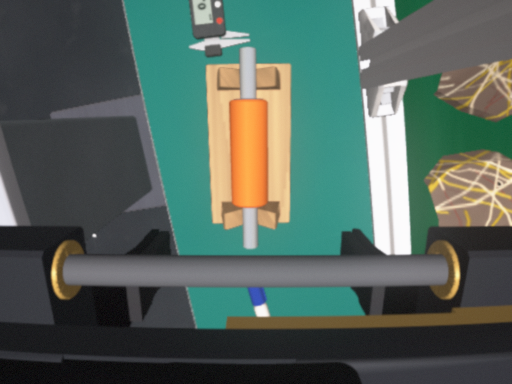

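```bash
ls pics; sed -i 's/^q=W\[m\].*/for k in [0]:\n    n,L,S,C=cv2.connectedComponentsWithStats(m.astype(np.uint8)); m=L==1+np.argmax(S[1:,4]); print(S[1+np.argmax(S[1:,4])])\nq=W[m]; zt=np.percentile(q[:,2],98); q=q[q[:,2]>zt-.010]/;' rl.py; sed -i 's/r-g>45/r-g>70/' rl.py; python3 rl.py
```

```text
scene0.png
scene_jk10.png
scene_jk8.png
side0.png
side_jk11.png
side_jk9.png
w1.png
w13.png
[ 0.4602 -0.0009  0.2298] [ 0.9874 -0.158   0.0005] [ 0.0005 -0.0001 -1.    ]
[ 230  100   38  108 3957]
3515 ztop 0.06943877159955984 ((458.05706787109375, 27.111862182617188), (104.2481918334961, 33.297603607177734), 81.57654571533203)
```

Request:
move_arm(increments="-2 8 -10 0 0 0.6 0;0 10 -20 0 0 0 0;0 6 -30 0 0 0 0;0 4 -35 0 0 0 0;0 0 -35 0 0 0 0;0 0 -35 0 0 0 0;0 0 -22 0 0 0 0;0 0 -8 0 0 0 0")

```text
time: 10.7
position: [0.4542, 0.0284, 0.0304]
tool_rot: [-2.373, -2.051, 0.009]
ft_force: [-0.2, 0.0, -0.6]
grip_width: 0.998
grip_force: 0.0
```

Request:
move_arm(increments="0 0 -4 0 0 0 0;0 0 -1 0 0 0 40;0 0 0 0 0 0 90;0 0 0 0 0 0 140;0 0 0 0 0 0 200;0 0 0 0 0 0 210;0 0 0 0 0 0 210;0 0 0 0 0 0 210")

```text
time: 11.37
position: [0.4583, 0.028, 0.03]
tool_rot: [2.378, 2.052, 0.001]
ft_force: [0.6, 0.2, -1.1]
grip_width: 0.557
grip_force: 0.0
```

Request:
move_arm(increments="0 0 0 0 0 0 210;0 0 0 0 0 0 210;0 0 5 0 0 0 210;0 0 10 0 0 0 210;0 0 20 0 0 0 210;0 0 20 0 0 0 210;0 0 10 0 0 0 210;0 0 0 0 0 0 210")

```text
time: 12.03
position: [0.4597, 0.0282, 0.0971]
tool_rot: [2.376, 2.051, 0.006]
ft_force: [0.2, 0.1, -4.8]
grip_width: 0.424
grip_force: 45.0
```

Request:
move_arm(increments="0 0 15 0 0 0 210;0 -5 25 0 0 0 210;0 -15 30 0 0 0 210;0 -25 30 0 0 0 210;0 -30 25 0 0 0 210;-1 -35 15 0 0 0.5 210;-1 -35 10 0 0 0.5 210;-1 -35 0 0 0 0.5 210")

```text
time: 12.7
position: [0.4555, -0.1538, 0.2463]
tool_rot: [2.348, 2.083, 0.003]
ft_force: [1.2, 0.6, -4.8]
grip_width: 0.424
grip_force: 45.0
```

Request:
move_arm(increments="-1 -35 0 0 0 0.5 210;-1 -35 0 0 0 0.3 210;-1 -35 0 0 0 0 210;0 -35 0 0 0 0 210;0 -35 0 0 0 0 210;0 -35 0 0 0 0 210;0 -22 0 0 0 0 210;0 -10 0 0 0 0 210")

```text
time: 13.37
position: [0.4495, -0.3981, 0.2424]
tool_rot: [-2.341, -2.093, 0.005]
ft_force: [-1.5, -0.2, -5.2]
grip_width: 0.424
grip_force: 45.0
```

Request:
move_arm(increments="0 0 0 0 0 0 210;0 0 0 0 0 0 210;0 0 0 0 0 0 210;0 0 0 0 0 0 210;0 0 0 0 0 0 210;0 0 0 0 0 0 210;0 0 0 0 0 0 210;0 0 0 0 0 0 210")

```text
time: 14.03
position: [0.4522, -0.3937, 0.2448]
tool_rot: [2.336, 2.1, 0.0]
ft_force: [-0.7, -0.2, -4.2]
grip_width: 0.428
grip_force: 45.0
```

```bash
cat > ck.py <<'E'
from h import *
np.set_printoptions(precision=4,suppress=True)
s=ctrl.get_state(); print(s["position"],Rm(s["tool_rot"])[:,1],s["grip_width"],s["ft_force"])
for c in ["scene","side","wrist"]:
    p=ctrl.get_image(c); save(p,c+"_%d"%p["shot"]); W=cloud(p); F=p["frame"].astype(int); x,y,z=np.moveaxis(W,-1,0); r,g,b=np.moveaxis(F,-1,0)
    near=(abs(x-.454)<.09)&(abs(y+.394)<.13)&(z>.13)
    m=near&(r>120)&(r-b>90)&(r-g>60)
    if m.sum()>30:
        q=W[m]; v=np.linalg.svd(q-q.mean(0),full_matrices=False)[2][0]; v=v*np.sign(v[1])
        print(c,p["shot"],m.sum(),"dir",v,"min",np.percentile(q,1,axis=0),"max",np.percentile(q,99,axis=0))
E
python3 ck.py
```

```text
[ 0.4522 -0.3937  0.2448] [ 0.9944 -0.1057  0.0005] 0.42773711925519725 [-0.6717 -0.1714 -4.173 ]
scene 15 534 dir [0.0386 0.9992 0.0068] min [ 0.3657 -0.4431  0.2504] max [ 0.4513 -0.3415  0.3138]
side 16 431 dir [ 0.0866  0.9962 -0.0014] min [ 0.4282 -0.4468  0.2551] max [ 0.4652 -0.3458  0.2926]
wrist 17 11013 dir [0.1103 0.9938 0.0156] min [ 0.4343 -0.4104  0.2698] max [ 0.4726 -0.3418  0.3321]
```

Request:
move_arm(increments="0 0 -8 0 0 0 210;0 0 -15 0 0 0 210;0 0 -18 0 0 0 210;0 0 -18 0 0 0 210;0 0 -14 0 0 0 210;0 0 -9 0 0 0 210;0 0 -5 0 0 0 210;0 0 -2 0 0 0 210")

```text
time: 14.85
position: [0.4517, -0.3938, 0.1546]
tool_rot: [-2.336, -2.099, 0.0]
ft_force: [0.7, 0.0, -5.2]
grip_width: 0.427
grip_force: 45.0
```

```bash
python3 ck.py; python3 - <<'E'
import cv2,numpy as np
a=cv2.imread("pics/scene_18.png")[150:290,300:480]; b=cv2.imread("pics/side_19.png")[190:330,250:430]
cv2.imwrite("pics/cmp1.png",np.hstack([cv2.resize(i,None,fx=2.2,fy=2.2,interpolation=cv2.INTER_CUBIC) for i in (a,b)]))
E
```

```text
[ 0.4517 -0.3938  0.1546] [ 0.9943 -0.1063 -0.0012] 0.42706327391006016 [ 0.6803  0.0024 -5.1909]
scene 18 439 dir [ 0.0032  0.9998 -0.0212] min [ 0.3657 -0.4438  0.1593] max [ 0.4509 -0.3423  0.2246]
side 19 382 dir [ 0.1107  0.9934 -0.031 ] min [ 0.4163 -0.4479  0.1686] max [ 0.4666 -0.3502  0.2294]
wrist 20 10881 dir [0.1121 0.9936 0.0157] min [ 0.4346 -0.4106  0.1817] max [ 0.4726 -0.3422  0.243 ]
```

View pics/cmp1.png

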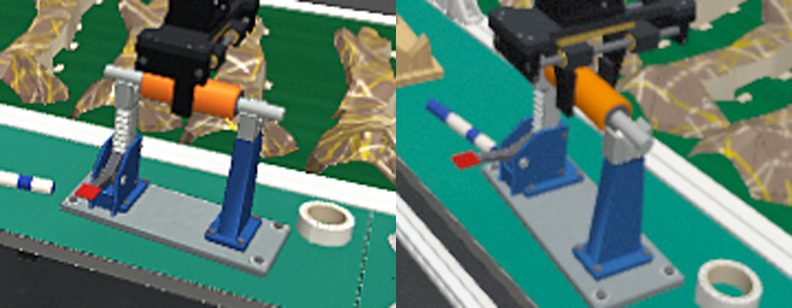

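The crops show the roller's ends over both V's, the jack at about (125,90) and the rest at (250,120) in the left half. It is well lined up, so I descend gently.

Request:
move_arm(increments="0 0 -1 0 0 0 210;0 0 -1 0 0 0 210;0 0 -1 0 0 0 210;0 0 -1 0 0 0 210;0 0 0 0 0 0 210;0 0 0 0 0 0 210;0 0 0 0 0 0 210;0 0 0 0 0 0 210")

```text
time: 15.67
position: [0.452, -0.3941, 0.1517]
tool_rot: [2.336, 2.1, 0.0]
ft_force: [-0.0, 0.4, -5.4]
grip_width: 0.426
grip_force: 45.0
```

Request:
move_arm(increments="0 0 -1 0 0 0 210;0 0 -0.5 0 0 0 210;0 0 -0.5 0 0 0 210;0 0 0 0 0 0 210;0 0 0 0 0 0 210;0 0 0 0 0 0 210;0 0 0 0 0 0 210;0 0 0 0 0 0 210")

```text
time: 16.33
position: [0.4524, -0.3942, 0.1499]
tool_rot: [2.336, 2.1, 0.0]
ft_force: [0.5, -0.8, -1.8]
grip_width: 0.422
grip_force: 45.0
```

Request:
move_arm(increments="0 0 -0.5 0 0 0 210;0 0 0 0 0 0 210;0 0 -0.5 0 0 0 210;0 0 0 0 0 0 210;0 0 0 0 0 0 210;0 0 0 0 0 0 210;0 0 0 0 0 0 210;0 0 0 0 0 0 210")

```text
time: 17.0
position: [0.4527, -0.3942, 0.1493]
tool_rot: [2.335, 2.099, 0.001]
ft_force: [2.3, 0.5, 4.2]
grip_width: 0.423
grip_force: 45.0
```

Request:
move_arm(increments="0.5 0 0 0 0 0 210;0.5 0 -0.5 0 0 0 210;0 0 0 0 0 0 210;0 0 0 0 0 0 210;0 0 0 0 0 0 210;0 0 0 0 0 0 210;0 0 0 0 0 0 210;0 0 0 0 0 0 210", grip_force=10)

```text
time: 17.67
position: [0.4534, -0.3944, 0.1485]
tool_rot: [2.335, 2.099, 0.0]
ft_force: [3.4, -0.6, 4.7]
grip_width: 0.434
grip_force: 10.0
```

```bash
python3 ck.py; python3 -c "
from h import *
print(ctrl.get_state()['torque'])"
```

```text
[ 0.4534 -0.3944  0.1485] [ 0.9943 -0.1062  0.0012] 0.43381839967775326 [ 3.4361 -0.632   4.6577]
scene 21 430 dir [-0.0042  0.9998 -0.0196] min [ 0.3652 -0.4441  0.1531] max [ 0.4527 -0.3428  0.2191]
side 22 380 dir [ 0.1038  0.9939 -0.0376] min [ 0.4186 -0.4477  0.1629] max [ 0.4668 -0.3505  0.2228]
wrist 23 10866 dir [0.1127 0.9934 0.0197] min [ 0.436  -0.4107  0.1748] max [ 0.4739 -0.3424  0.2358]
[-0.04567444 -0.51236445  0.04677214]
```

Request:
move_arm(increments="0.5 0 0 0 0 0 210;0 0 0 0 0 0 180;0 0 0 0 0 0 150;0 0 0 0 0 0 130;0 0 0 0 0 0 120;0 0 0 0 0 0 90;0 0 0 0 0 0 60;0 0 0 0 0 0 30")

```text
time: 18.48
position: [0.4528, -0.3938, 0.1473]
tool_rot: [-2.335, -2.099, 0.001]
ft_force: [-0.2, -0.2, -0.1]
grip_width: 0.674
grip_force: 0.0
```

Request:
move_arm(increments="0 0 0 0 0 0 0;0 0 0 0 0 0 0;0 0 0 0 0 0 0;0 0 0 0 0 0 0;0 0 3 0 0 0 0;0 0 8 0 0 0 0;0 0 15 0 0 0 0;0 0 20 0 0 0 0")

```text
time: 19.15
position: [0.4528, -0.3934, 0.1939]
tool_rot: [-2.335, -2.099, 0.001]
ft_force: [-0.0, 0.2, 0.6]
grip_width: 1.0
grip_force: 0.0
```

Request:
move_arm(increments="0 0 25 0 0 0 0;0 0 30 0 0 0 0;0 0 30 0 0 0 0;0 0 20 0 0 0 0;0 0 10 0 0 0 0;0 0 0 0 0 0 0;0 0 0 0 0 0 0;0 0 0 0 0 0 0")

```text
time: 19.82
position: [0.453, -0.3935, 0.3073]
tool_rot: [-2.334, -2.098, 0.001]
ft_force: [0.4, -1.0, 0.1]
grip_width: 0.997
grip_force: 0.0
```

```bash
python3 ck.py; python3 - <<'E'
import cv2,numpy as np
a=cv2.imread("pics/scene_24.png")[150:290,300:480]; b=cv2.imread("pics/side_25.png")[190:330,250:430]
cv2.imwrite("pics/cmp2.png",np.hstack([cv2.resize(i,None,fx=2.2,fy=2.2,interpolation=cv2.INTER_CUBIC) for i in (a,b)]))
E
```

```text
[ 0.453  -0.3935  0.3073] [ 0.9943 -0.1062 -0.0024] 0.9965652354262223 [ 0.3609 -1.001   0.0571]
scene 24 636 dir [0.1033 0.9946 0.0079] min [ 0.4286 -0.4435  0.1532] max [ 0.4622 -0.3425  0.1844]
side 25 581 dir [ 0.1181  0.993  -0.0013] min [ 0.4305 -0.4468  0.1628] max [ 0.4676 -0.345   0.1862]
wrist 26 4721 dir [ 0.1193  0.9929 -0.0027] min [ 0.4325 -0.4444  0.1734] max [ 0.4744 -0.3433  0.1879]
```

View pics/cmp2.png

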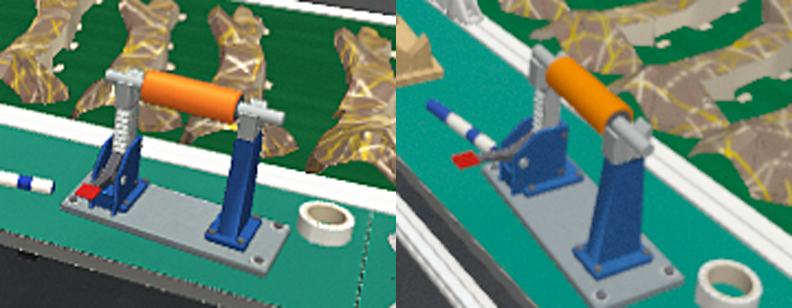

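The roller lies level in both V's (dir z about 0, top at 0.186, centre y -0.394), and the gripper is clear of it.

```bash
python3 -c "
from bench import ctrl
print(ctrl.close_job())"
```

```text
the job is handed in; nothing more can be done
None
```

The jack is on its level notch (0.048), the roller lies level with its steel ends in both V's, and the job was handed in at about 20 s with the gripper clear of everything.

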